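# Change over the lens-dusting air manifold

### The job

Change the dusting air over from the red outlet to the blue one: screw the red-capped valve knob shut (clockwise), only until it is snugly finger-tight on its soft seat and not forced, let go of it, and then open the blue-capped valve a quarter turn. Do not brush the green or yellow knob, never touch two knobs at once, and leave the jar, lens hood, adapter and eyecup where they stand.

Things in the scene. Friction and masses are not known exactly. Their poses are not given: they have to be found in the camera images.
- manifold: fixed air manifold: grey foot plate 120 x 310 x 6 mm with an aluminium bar 46 x 240 mm, its top 38 mm above the shelf; origin under its centre, y along the bar. Valves stand on the bar at y = -81, -27, 27 and 81 mm, colours in any order. Low couplers on its +x side, a pressure gauge (40 mm wide, 38 mm high) at its +y end, a brass elbow at the -y end.
- red_valve: red-capped needle valve, fixed in the bar: brass bonnet 23 mm wide, 16 mm high, under a round knurled black knob 24 mm in diameter and 24 mm high (54 to 78 mm above the shelf) with a red disc and white index line on top; origin on the knob's axis at the bar's top, 38 mm above the shelf. Neighbouring knob axes are 54 mm apart.
- blue_valve: blue-capped valve, same build and size
- green_valve: green-capped valve, same build and size; to be left alone
- yellow_valve: yellow-capped valve, same build and size; to be left alone
- red_grip (a point): on the red knob's axis, 68 mm above the shelf, 10 mm below the knob's top: where to grip; turns with the knob
- blue_grip (a point): the same on the blue knob
- green_mark (a point): outer end of the green knob's index line, 10 mm off its axis, on top
- yellow_mark (a point): the same on the yellow knob
- red_knob (a joint): angle of the red knob, rad, grows anticlockwise seen from above (opening); starts open at 1.9 to 2.4. Stiff packing: it runs at 0.10 N m either way. Its cam meets the rubber seat at an angle between -1.2 and 1.2 that cannot be seen (wear, shimming); from there the closing torque climbs by about 0.3 N m per rad.
- blue_knob (a joint): angle of the blue knob, rad: 0 shut (as it starts), grows anticlockwise seen from above as it opens; a quarter turn is 1.57. Runs at 0.10 N m, no other load, stays where it is left.
- red_stem: stem under the red knob, hidden in the bar, origin on the axis 14 mm below the bar's top; turns with the knob. Its cam, 10 mm off the axis, presses the rubber seat: 1 N there is 0.01 N m at the knob, on top of the running torque. Snug: seat torque 0.09 to 0.2 N m; 0.24 cuts the rubber, under 0.06 leaks. Let go, it springs back to about 0.09 if tighter, else stays.
- jar: amber glass jar with black twist cap, 58 mm diameter, 76 mm high, loose; origin under its centre
- lens_hood: aluminium lens hood, 72 mm diameter at the wide top, 34 mm high, loose; origin under its centre
- adapter: stainless lens mount adapter ring, 64 mm outer diameter, 16 mm high, loose; origin under its centre
- eyecup: black plastic eyecup, 42 mm diameter at its wide top, 22 mm high, loose; origin under its centre

How it is judged:
By the outcome, as a careful person would: the job done as asked, in the order asked, and still so for the second after the job is handed in, with the robot touching nothing.
It also fails if it takes over 67 s, if anything falls off the work surface, if the arm or the gripper's body presses on something with over 40 N, if the wrist force passes 120 N, or if a joint passes its speed limit or range.

### The arm

A 6-joint arm with a two-finger parallel gripper is mounted at the origin on the work surface. World frame = base frame: x ahead of the robot, y to its left, z up, the work surface at z = 0. Lengths are in m, angles in rad, forces in N, time in s.
With the tool pointing down it reaches from about 0.325 to 0.775 m from the base axis. Payload 5.5 kg.
Tool frame: the origin (TCP) lies on the centre line of the jaws, within the pads' length; the fingertips stand 22 mm ahead of it and the grasp point (between the pads) lies 3 mm ahead of it (ctrl.nose_length is the distance from the TCP to the fingertips, in m); z points along the fingers, y is the line along which they close (so a half turn about z gives the same grasp; the last joint's range is limited). The gripper opens to 85 mm and grips with 20 to 120 N. Pads are 22 mm wide; open, the fingers measure 114 mm over their backs; the gripper's body (76 mm by 85 mm) begins 54 mm behind the grasp point. The pads swing forward as they close: fully open they stand 13 mm farther back than shut.
Start: joints at [1.175, 0.091, 1.231, -0, 1.82, -0.057], TCP at [0.199, 0.566, 0.253] pointing down, gripper open.
Joint ranges: [-2.87, 2.87], [-0.86, 2.18], [0.17, 2.46], [-1.51, 4.65], [0.06, 2.69], [-2.65, 2.65]. Speed limits (rad/s): [2.57, 2.57, 3.01, 3.14, 3.14, 3.14].

### API

Orientations are given as a unit quaternion [w, x, y, z].
In Python, from bench import ctrl gives the robot as it stands.
- The arm moves only by the tool drive_tool, never from a script. Its argument "plan" is a list of rows, each a list of 3 entries, a list of its own where there are three numbers: the turn, a rotation vector about the tool's x, y, z in rad, then the shift along the tool's x, y, z in cm, then the closure, from 0 (fully open) to 1 (shut). In form: [[[rx, ry, rz], [dx, dy, dz], hand], ...]. A call has 1 to 5 rows; each row is the pose to reach, as a shift and turn from the pose commanded when the call began, along the tool's axes at that moment; what a row does not reach only later rows make up. A row lasts 1/8 s, in which the tool goes at most 62.5 mm and 10.7 degrees, less where a joint would pass 70% of its speed; a pose out of reach is approached as far as the arm can. A call with a gripper value outside its range is refused whole. The fingers move at their own pace and stop on an object; "force" is the grip in N (left out, the last holds). Time passes only in rows, so rows that repeat a pose let the fingers close. It gives the time, the measured TCP pose, the force, the opening and the grip force at its end, in the units of the state.
- ctrl.read_state(): the state, without advancing time (a new reading comes with each control period).
- ctrl.capture(name): name is "scene" or "top" or "wrist"; returns a dict with "frame" (420x560x3 uint8, red, green, blue), "range_z" (420x560 float32, m along the optical axis (not along the pixel's ray), 0 where there is no reading), "fx", "fy", "cx", "cy" (pixels), "dist" ([k1, k2, p1, p2, k3] as OpenCV has them; the pictures are not rectified), "extrinsics" (4x4, takes a point from camera to world coordinates). Camera axes: x right, y up, looking along -z (the intrinsics and any distortion apply to the point x, -y, -z); pixel columns grow to the right and rows downward; lengths in m; the calibration is good to about 2 mm. A picture is of the moment at which its call begins.
- ctrl.job_done(): hands the job in; it is judged then, once.
The state is a dict: "time_s": time; "joint_pos": joint angles; "qvel": joint speeds; "joint_torque": joint torques, N m; "ee_pos": TCP position; "orientation": TCP orientation; "ft_force": force on the tool from outside, world axes, zero at the start; "ft_torque": the same for the moment, N m; "grip_width": finger opening in m; "finger_force": force on a finger pad.
Only numpy, scipy, OpenCV 4.12 (cv2) and the standard library are available. Lean on these libraries where they do the work, as an engineer would, in place of code of your own. Each camera call takes 0.05 s, during which the arm holds its last target. There are 200 camera calls.

## Working session

There is one attempt and no reset: what is moved stays moved. The work goes in short steps, Python scripts to look and compute and a tool call to move; the robot and the scene stay as the last step left them, time stands still between calls to the robot, and variables do not carry over. Pictures are saved under pics/ and viewed, at most 10 in all, crops included, and the job is handed in when it is done.

Besides the shell and the picture viewer there is one more tool, called as a command line: name --argument value ..., lists and objects as JSON in quotes. drive_tool: Moves the arm, as the interface text tells. Its arguments: {"type":"object","properties":{"plan":{"type":"array"},"force":{"type":"number"}},"required":["plan"]}

```bash
mkdir -p pics; ls
python3 - <<'E'
from bench import ctrl
import cv2
print(ctrl.read_state(), ctrl.nose_length)
for n in("top","scene"):
    c=ctrl.capture(n); cv2.imwrite(f"pics/{n}0.png",c["frame"][:,:,::-1]); print(n,c["fx"],c["cx"],c["dist"],c["extrinsics"].round(3).tolist())
E
```

```text
pics
{'time_s': 0.0, 'joint_pos': array([ 1.17531074e+00,  9.18789597e-02,  1.23189217e+00, -2.72187474e-05,
        1.81980099e+00, -5.67195373e-02]), 'qvel': array([ 0.00204812,  0.00153838, -0.00063893, -0.00035073,  0.00030458,
        0.00198882]), 'joint_torque': array([ 7.21807851e-05, -4.58744144e+01, -4.18013656e+01, -1.55255275e-04,
        1.21408829e-02,  1.59453873e-05]), 'ee_pos': array([0.19932195, 0.5656696 , 0.25213524]), 'orientation': array([-2.09022544e-04,  1.68577447e-01,  9.85687914e-01, -9.67501056e-04]), 'ft_force': array([ 0.0614953 , -0.40157133, -0.69598195]), 'ft_torque': array([-0.00825316, -0.02753819,  0.00622152]), 'finger_force': 0.0, 'grip_width': 0.08561908505939332} 0.022
top 392.5470222742679 274.0954793167184 [-0.00510457  0.          0.          0.          0.        ] [[-0.007, 0.982, -0.19, 0.449], [-1.0, -0.012, -0.026, 0.012], [-0.028, 0.19, 0.981, 0.806], [0.0, 0.0, 0.0, 1.0]]
scene 387.5019595836343 282.2933347414869 [-0.0042478  0.         0.         0.         0.       ] [[0.68, -0.464, 0.568, 0.939], [0.733, 0.443, -0.516, -0.307], [-0.012, 0.767, 0.642, 0.497], [0.0, 0.0, 0.0, 1.0]]
```

View pics/top0.png

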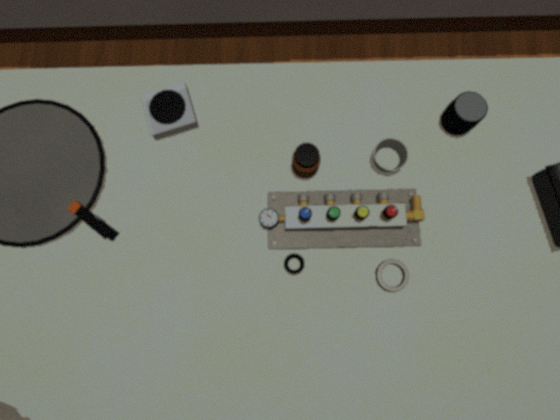

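View pics/scene0.png

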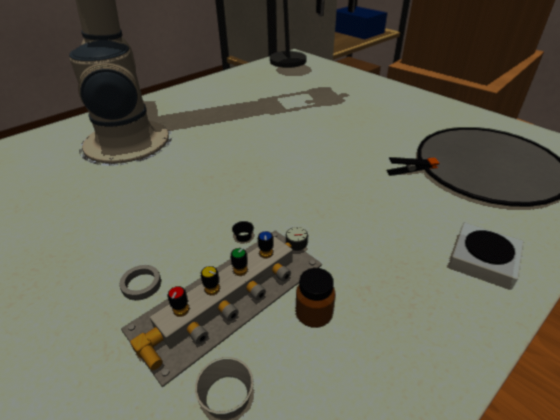

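The top view shows the valve caps from left to right as blue (305,214), green (334,213), yellow (362,212) and red (391,212). Red is at the -y end and blue is beside the gauge. The scene view agrees, with red at (178,294) and blue at (265,240). Next I'll work out where they are.

```bash
cat > h.py <<'E'
from bench import ctrl
import cv2, numpy as np
from scipy.spatial.transform import Rotation as R
def ray(c,u,v,z):
    K=np.array([[c["fx"],0,c["cx"]],[0,c["fy"],c["cy"]],[0,0,1]])
    x,y=cv2.undistortPoints(np.array([[[u,v]]],float),K,np.array(c["dist"],float))[0,0]
    E=c["extrinsics"]; d=E[:3,:3]@[x,-y,-1]; o=E[:3,3]
    return o+d*(z-o[2])/d[2]
def caps(c,roi,zt=.078):
    x0,y0,x1,y1=roi; h=cv2.cvtColor(c["frame"],cv2.COLOR_RGB2HSV).astype(int); out={}
    H,S,V=h[...,0],h[...,1],h[...,2]; ok=(S>110)&(V>50)
    for n,m in dict(red=(H<7)|(H>172),yellow=(H>22)&(H<36),green=(H>45)&(H<85),blue=(H>95)&(H<130)).items():
        M=np.zeros(H.shape,np.uint8); M[y0:y1,x0:x1]=(m&ok)[y0:y1,x0:x1]
        k,l,s,ce=cv2.connectedComponentsWithStats(M)
        if k<2: continue
        i=1+s[1:,4].argmax(); b=s[i]
        out[n]=(ray(c,*ce[i],zt),ce[i],b[4])
    return out
def totool(p):
    s=ctrl.read_state(); q=s["orientation"]; r=R.from_quat([q[1],q[2],q[3],q[0]])
    return r.inv().apply(np.array(p)-s["ee_pos"])*100
E
python3 - <<'E'
from h import *
np.set_printoptions(precision=4,suppress=True)
for n,roi in(("top",(260,185,430,250)),("scene",(120,215,330,370))):
    for k,v in caps(ctrl.capture(n),roi).items(): print(n,k,*v)
E
```

```text
top red [ 0.5876 -0.1875  0.078 ] [390.7093 211.1279] 86
top yellow [ 0.5864 -0.1342  0.078 ] [362.2247 212.0787] 89
top green [ 0.5866 -0.0819  0.078 ] [334.2807 212.3333] 57
top blue [ 0.5849 -0.0258  0.078 ] [304.3867 213.56  ] 75
scene red [ 0.588  -0.1878  0.078 ] [175.7591 291.7737] 137
scene yellow [ 0.5872 -0.1342  0.078 ] [208.1008 271.1513] 119
scene green [ 0.5873 -0.0805  0.078 ] [237.7051 252.7564] 78
scene blue [ 0.5863 -0.0253  0.078 ] [264.9178 235.2055] 73
```

drive_tool --plan '[[[0,0,0],[-61.7,-58.2,4],0],[[0,0,0],[-61.7,-58.2,4],0.3],[[0,0,0],[-61.7,-58.2,4],0.5],[[0,0,0],[-61.7,-58.2,4],0.5],[[0,0,0],[-61.7,-58.2,4],0.5]]' --force 50

```text
time_s: 0.82
ee_pos: [0.3428, 0.2866, 0.2384]
orientation: [0.0, 0.168, 0.986, 0.0]
ft_force: [0.2, 0.5, -0.2]
grip_width: 0.0426
finger_force: 0.0
```

Run:
```python
from h import *
s=ctrl.read_state();print(totool([.5875,-.188,.2]),s["joint_pos"].round(3),s["grip_width"],s["time_s"])
```

```text
[-38.8316198  -36.64548038   3.84025342] [ 0.62  -0.326  1.643 -0.     1.825 -0.612] 0.0426409402502746 0.825
```

drive_tool --plan '[[[0,0,0],[-38.8,-36.6,3.8],0.55],[[0,0,0],[-38.8,-36.6,3.8],0.55],[[0,0,0],[-38.8,-36.6,3.8],0.55],[[0,0,0],[-38.8,-36.6,3.8],0.55],[[0,0,0],[-38.8,-36.6,3.8],0.55]]'

```text
time_s: 1.45
ee_pos: [0.4857, 0.0093, 0.2163]
orientation: [0.0, 0.169, 0.986, 0.0]
ft_force: [1.2, 1.1, 0.1]
grip_width: 0.0384
finger_force: 0.0
```

Run:
```python
from h import *
s=ctrl.read_state();print(totool([.5875,-.188,.2]),s["joint_pos"].round(3),s["grip_width"],s["time_s"])
```

```text
[-16.16132783 -15.22622574   1.62999508] [-0.051 -0.223  1.596  0.     1.767 -1.283] 0.038400904064098185 1.45
```

drive_tool --plan '[[[0,0,-0.9],[-16.2,-15.2,1.6],0.55],[[0,0,-0.9],[-16.2,-15.2,1.6],0.55],[[0,0,-0.9],[-16.2,-15.2,1.6],0.55],[[0,0,-0.9],[-16.2,-15.2,1.6],0.55],[[0,0,-0.9],[-16.2,-15.2,1.6],0.55]]'

```text
time_s: 2.08
ee_pos: [0.5876, -0.1888, 0.1982]
orientation: [-0.001, -0.278, 0.961, 0.001]
ft_force: [0.2, 0.4, 0.3]
grip_width: 0.0386
finger_force: 0.0
```

Run:
```python
from h import *
s=ctrl.read_state();print(s["ee_pos"],s["joint_pos"].round(3),s["grip_width"],s["time_s"])
c=ctrl.capture("wrist");cv2.imwrite("pics/w1.png",c["frame"][:,:,::-1])
for k,v in caps(c,(0,0,560,420)).items(): print(k,*v)
```

```text
[ 0.587556   -0.18876404  0.19815822] [-3.660e-01  1.360e-01  1.280e+00 -1.000e-03  1.729e+00 -2.500e+00] 0.038574819727196306 2.075
red [ 0.59027388 -0.18812972  0.078     ] [271.51310044 210.60917031] 458
yellow [ 0.57941974 -0.25075983  0.078     ] [207.69920844 156.2005277 ] 379
green [ 0.58951385 -0.08110411  0.078     ] [380.10326087 274.2826087 ] 368
blue [ 0.58823469 -0.02625098  0.078     ] [430.89349112 302.92011834] 338
```

View pics/w1.png

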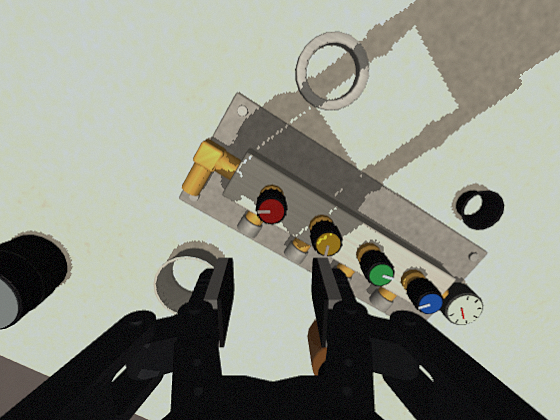

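The wrist view has red at (271,211), green at (380,274) and blue at (431,303). It puts red within 2-3 mm of the earlier fixes, so I'm descending with a small correction.

drive_tool --plan '[[[0,0,0],[-0.15,0,4],0.55],[[0,0,0],[-0.15,0,8],0.55],[[0,0,0],[-0.15,0,11],0.55],[[0,0,0],[-0.15,0,12.7],0.55],[[0,0,0],[-0.15,0,12.7],0.55]]'

```text
time_s: 2.75
ee_pos: [0.5881, -0.1846, 0.0722]
orientation: [-0.001, -0.277, 0.961, 0.001]
ft_force: [0.3, 0.2, 0.4]
grip_width: 0.0382
finger_force: 0.0
```

drive_tool --plan '[[[0,0,0],[0,0,0],1],[[0,0,0],[0,0,0],1],[[0,0,0],[0,0,0],1],[[0,0,0],[0,0,0],1]]' --force 50

```text
time_s: 3.25
ee_pos: [0.5905, -0.1875, 0.0751]
orientation: [0.002, -0.276, 0.961, -0.003]
ft_force: [6.6, -7.7, -6.4]
grip_width: 0.0222
finger_force: 49.3
```

Run:
```python
from h import *
s=ctrl.read_state();print({k:np.round(v,4) for k,v in s.items()})
c=ctrl.capture("scene");cv2.imwrite("pics/s1.png",cv2.resize(c["frame"][190:340,100:320,::-1],None,fx=3,fy=3))
```

```text
{'time_s': np.float64(3.25), 'joint_pos': array([-0.3611,  0.1748,  1.4561, -0.0025,  1.5038, -2.4913]), 'qvel': array([-0.0015,  0.0013,  0.0012, -0.0004,  0.0003,  0.0004]), 'joint_torque': array([  3.3959, -52.0536, -40.6534,   1.4863,   2.614 ,   0.0816]), 'ee_pos': array([ 0.5905, -0.1875,  0.0751]), 'orientation': array([ 0.002 , -0.2762,  0.9611, -0.0031]), 'ft_force': array([ 6.5723, -7.7487, -6.3746]), 'ft_torque': array([-1.0214, -0.877 ,  0.0921]), 'finger_force': np.float64(49.3476), 'grip_width': np.float64(0.0222)}
```

View pics/s1.png

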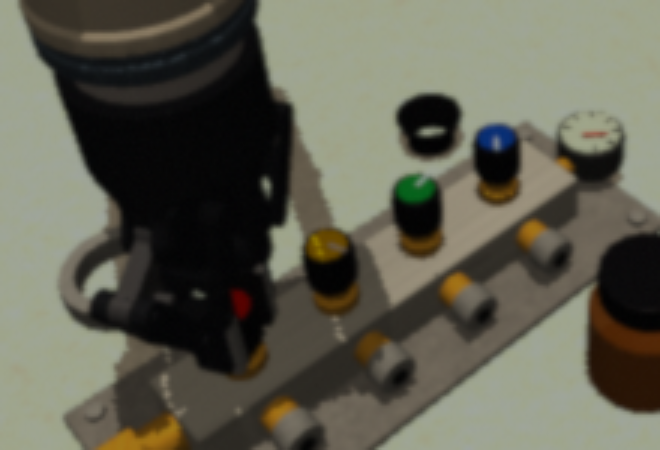

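The scene crop shows the gripper around the red knob, red cap at about (240,300), clear of the yellow knob at (330,270). I'll take off the side load and start turning. The first 0.7 rad is certain to be free of the seat, so it gives me the baseline torque.

drive_tool --plan '[[[0,0,0.0],[0,-0.3,0],1],[[0,0,0.15],[0,-0.3,0],1],[[0,0,0.3],[0,-0.3,0],1],[[0,0,0.4],[0,-0.3,0],1]]'

```text
time_s: 3.8
ee_pos: [0.5909, -0.1882, 0.0751]
orientation: [0.001, -0.078, 0.997, -0.001]
ft_force: [-0.0, -2.5, -1.2]
grip_width: 0.0223
finger_force: 50.1
```

```bash
cat > st.py <<'E'
from h import *
s=ctrl.read_state();q=s["orientation"]
r=R.from_quat([q[1],q[2],q[3],q[0]]).as_matrix()
print("t%.2f"%s["time_s"],"yaw%.4f"%np.arctan2(r[1,0],r[0,0]),"tilt",r[:2,2].round(4),s["ee_pos"].round(4),"F",s["ft_force"].round(2),"T",s["ft_torque"].round(3),"q6 %.3f tau6 %.3f v6 %.3f"%(s["joint_pos"][5],s["joint_torque"][5],s["qvel"][5]),s["grip_width"].round(4),s["finger_force"].round(1))
print("T tool axis",(s["ft_torque"]@r).round(3))
E
python3 st.py
```

```text
Traceback (most recent call last):
  File "st.py", line 4, in <module>
    print("t%.2f"%s["time_s"],"yaw%.4f"%np.arctan2(r[1,0],r[0,0]),"tilt",r[:2,2].round(4),s["ee_pos"].round(4),"F",s["ft_force"].round(2),"T",s["ft_torque"].round(3),"q6 %.3f tau6 %.3f v6 %.3f"%(s["joint_pos"][5],s["joint_torque"][5],s["qvel"][5]),s["grip_width"].round(4),s["finger_force"].round(1))
                                                                                                                                                                                                                                                        ^^^^^^^^^^^^^^^^^^^^^
AttributeError: 'float' object has no attribute 'round'
```

drive_tool --plan '[[[0,0,0.1],[0,0,0],1],[[0,0,0.2],[0,0,0],1],[[0,0,0.2],[0,0,0],1]]'

```text
time_s: 4.18
ee_pos: [0.5909, -0.1884, 0.0751]
orientation: [0.001, 0.019, 1.0, -0.001]
ft_force: [-0.6, -3.6, 2.1]
grip_width: 0.0224
finger_force: 50.2
```

```bash
python3 st.py
```

```text
Traceback (most recent call last):
  File "st.py", line 4, in <module>
    print("t%.2f"%s["time_s"],"yaw%.4f"%np.arctan2(r[1,0],r[0,0]),"tilt",r[:2,2].round(4),s["ee_pos"].round(4),"F",s["ft_force"].round(2),"T",s["ft_torque"].round(3),"q6 %.3f tau6 %.3f v6 %.3f"%(s["joint_pos"][5],s["joint_torque"][5],s["qvel"][5]),s["grip_width"].round(4),s["finger_force"].round(1))
                                                                                                                                                                                                                                                        ^^^^^^^^^^^^^^^^^^^^^
AttributeError: 'float' object has no attribute 'round'
```

```bash
sed -i 's/s\["grip_width"\].round(4),s\["finger_force"\].round(1)/"w %.4f f %.1f"%(s["grip_width"],s["finger_force"])/' st.py; python3 st.py
```

```text
t4.17 yaw3.1029 tilt [ 0.0023 -0.0017] [ 0.5909 -0.1884  0.0751] F [-0.57 -3.65  2.12] T [-0.27   0.012 -0.104] q6 -1.895 tau6 0.451 v6 -0.046 w 0.0224 f 50.2
T tool axis [0.271 0.002 0.103]
```

drive_tool --plan '[[[0,0,0.05],[0,0,0],1],[[0,0,0.1],[0,0,0],1]]'

```text
time_s: 4.42
ee_pos: [0.5909, -0.1886, 0.0751]
orientation: [0.001, 0.069, 0.998, -0.001]
ft_force: [-0.0, -4.6, 1.0]
grip_width: 0.022
finger_force: 50.3
```

```bash
python3 st.py
```

```text
t4.42 yaw3.0032 tilt [ 0.0023 -0.002 ] [ 0.5909 -0.1886  0.0751] F [-0.01 -4.57  0.97] T [-0.419  0.033  0.138] q6 -1.796 tau6 -0.426 v6 0.397 w 0.0220 f 50.3
T tool axis [ 0.419 -0.025 -0.139]
```

drive_tool --plan '[[[0,0,0.05],[0,0,0],1],[[0,0,0.1],[0,0,0],1],[[0,0,0.15],[0,0,0],1]]'

```text
time_s: 4.8
ee_pos: [0.5909, -0.1888, 0.0751]
orientation: [0.001, 0.144, 0.99, -0.001]
ft_force: [-0.4, -4.5, 0.6]
grip_width: 0.022
finger_force: 50.2
```

```bash
python3 st.py
```

```text
t4.80 yaw2.8530 tilt [ 0.0023 -0.0024] [ 0.5909 -0.1888  0.0751] F [-0.39 -4.48  0.63] T [-0.551  0.029  0.109] q6 -1.645 tau6 -0.420 v6 0.395 w 0.0220 f 50.2
T tool axis [ 0.536 -0.129 -0.11 ]
```

drive_tool --plan '[[[0,0,0.05],[0,0,0],1],[[0,0,0.1],[0,0,0],1],[[0,0,0.15],[0,0,0],1]]'

```text
time_s: 5.18
ee_pos: [0.5908, -0.189, 0.0751]
orientation: [0.001, 0.218, 0.976, -0.001]
ft_force: [-1.1, -5.8, 0.0]
grip_width: 0.0223
finger_force: 50.2
```

```bash
python3 st.py
```

```text
t5.17 yaw2.7029 tilt [ 0.0022 -0.0027] [ 0.5908 -0.189   0.0751] F [-1.09 -5.77  0.04] T [-0.61   0.074  0.094] q6 -1.495 tau6 -0.420 v6 0.399 w 0.0223 f 50.2
T tool axis [ 0.583 -0.192 -0.096]
```

drive_tool --plan '[[[0,0,0.05],[-0.08,-0.15,0],1],[[0,0,0.1],[-0.08,-0.15,0],1],[[0,0,0.15],[-0.08,-0.15,0],1]]'

```text
time_s: 5.55
ee_pos: [0.5908, -0.1893, 0.075]
orientation: [0.001, 0.29, 0.957, 0.0]
ft_force: [-2.9, -1.0, 2.8]
grip_width: 0.0224
finger_force: 50.4
```

```bash
python3 st.py
```

```text
t5.55 yaw2.5537 tilt [ 0.0014 -0.0003] [ 0.5908 -0.1893  0.075 ] F [-2.93 -0.96  2.76] T [0.102 0.246 0.129] q6 -1.348 tau6 -0.425 v6 0.397 w 0.0224 f 50.4
T tool axis [ 0.051  0.261 -0.129]
```

drive_tool --plan '[[[0,0,0.05],[0,0,0],1],[[0,0,0.1],[0,0,0],1],[[0,0,0.15],[0,0,0],1]]'

```text
time_s: 5.92
ee_pos: [0.5907, -0.1895, 0.0751]
orientation: [0.001, 0.361, 0.933, -0.0]
ft_force: [-3.0, -0.7, 2.3]
grip_width: 0.0221
finger_force: 50.4
```

```bash
python3 st.py
```

```text
t5.92 yaw2.4036 tilt [ 0.0012 -0.0007] [ 0.5907 -0.1895  0.0751] F [-2.96 -0.66  2.31] T [0.007 0.287 0.133] q6 -1.198 tau6 -0.423 v6 0.398 w 0.0221 f 50.4
T tool axis [ 0.187  0.217 -0.133]
```

drive_tool --plan '[[[0,0,0.05],[0,0,0],1],[[0,0,0.1],[0,0,0],1],[[0,0,0.15],[0,0,0],1]]'

```text
time_s: 6.3
ee_pos: [0.5905, -0.1896, 0.0751]
orientation: [0.001, 0.43, 0.903, -0.0]
ft_force: [-3.8, -1.3, 2.6]
grip_width: 0.0228
finger_force: 50.4
```

```bash
python3 st.py
```

```text
t6.30 yaw2.2535 tilt [ 0.0009 -0.0009] [ 0.5905 -0.1896  0.0751] F [-3.85 -1.34  2.6 ] T [-0.078  0.358  0.105] q6 -1.048 tau6 -0.422 v6 0.395 w 0.0228 f 50.4
T tool axis [ 0.327  0.165 -0.105]
```

drive_tool --plan '[[[0,0,0.05],[0,0,0],1],[[0,0,0.1],[0,0,0],1],[[0,0,0.15],[0,0,0],1]]'

```text
time_s: 6.68
ee_pos: [0.5903, -0.1897, 0.075]
orientation: [0.0, 0.496, 0.868, -0.0]
ft_force: [-3.8, -2.0, 3.2]
grip_width: 0.0224
finger_force: 50.4
```

```bash
python3 st.py
```

```text
t6.67 yaw2.1033 tilt [ 0.0005 -0.001 ] [ 0.5903 -0.1897  0.075 ] F [-3.85 -2.05  3.22] T [-0.185  0.482  0.08 ] q6 -0.898 tau6 -0.420 v6 0.398 w 0.0224 f 50.4
T tool axis [ 0.509  0.086 -0.08 ]
```

drive_tool --plan '[[[0,0,0.05],[0,-0.1,0],1],[[0,0,0.1],[0,-0.1,0],1],[[0,0,0.15],[0,-0.1,0],1]]'

```text
time_s: 7.05
ee_pos: [0.5901, -0.1899, 0.0751]
orientation: [0.001, 0.56, 0.829, 0.0]
ft_force: [-1.1, 0.1, 1.5]
grip_width: 0.0223
finger_force: 50.3
```

```bash
python3 st.py
```

```text
t7.05 yaw1.9537 tilt [ 0.002  -0.0007] [ 0.5901 -0.1899  0.0751] F [-1.05  0.08  1.45] T [-0.088  0.134  0.067] q6 -0.749 tau6 -0.424 v6 0.396 w 0.0223 f 50.3
T tool axis [ 0.157 -0.031 -0.067]
```

drive_tool --plan '[[[0,0,0.05],[0,0,0],1],[[0,0,0.1],[0,0,0],1],[[0,0,0.15],[0,0,0],1]]'

```text
time_s: 7.42
ee_pos: [0.5899, -0.19, 0.075]
orientation: [0.001, 0.62, 0.784, 0.0]
ft_force: [-3.3, -0.9, 2.5]
grip_width: 0.0223
finger_force: 50.3
```

```bash
python3 st.py
```

```text
t7.42 yaw1.8036 tilt [ 0.0014 -0.0007] [ 0.5899 -0.19    0.075 ] F [-3.25 -0.91  2.51] T [-0.085  0.24   0.162] q6 -0.599 tau6 -0.423 v6 0.397 w 0.0223 f 50.3
T tool axis [ 0.253 -0.027 -0.163]
```

drive_tool --plan '[[[0,0,0.05],[0,0,0],1],[[0,0,0.1],[0,0,0],1],[[0,0,0.15],[0,0,0],1]]'

```text
time_s: 7.8
ee_pos: [0.5897, -0.19, 0.075]
orientation: [0.001, 0.677, 0.736, 0.0]
ft_force: [-4.3, -1.3, 3.3]
grip_width: 0.0222
finger_force: 50.4
```

```bash
python3 st.py
```

```text
t7.80 yaw1.6536 tilt [ 0.0009 -0.0007] [ 0.5897 -0.19    0.075 ] F [-4.31 -1.3   3.27] T [-0.155  0.352  0.124] q6 -0.449 tau6 -0.422 v6 0.398 w 0.0222 f 50.4
T tool axis [ 0.363 -0.125 -0.124]
```

drive_tool --plan '[[[0,0,0.05],[0,0,0],1],[[0,0,0.1],[0,0,0],1],[[0,0,0.15],[0,0,0],1]]'

```text
time_s: 8.18
ee_pos: [0.5895, -0.19, 0.0751]
orientation: [0.0, 0.73, 0.683, -0.0]
ft_force: [-4.4, -1.3, 2.9]
grip_width: 0.0225
finger_force: 50.5
```

```bash
python3 st.py
```

```text
t8.18 yaw1.5036 tilt [ 0.0005 -0.0008] [ 0.5895 -0.19    0.0751] F [-4.4  -1.34  2.92] T [-0.115  0.496  0.134] q6 -0.299 tau6 -0.398 v6 0.397 w 0.0225 f 50.5
T tool axis [ 0.487 -0.148 -0.134]
```

drive_tool --plan '[[[0,0,0.05],[0,-0.05,0],1],[[0,0,0.1],[0,-0.1,0],1]]'

```text
time_s: 8.43
ee_pos: [0.5892, -0.19, 0.0751]
orientation: [0.001, 0.764, 0.646, 0.001]
ft_force: [-0.0, -1.7, 1.2]
grip_width: 0.0221
finger_force: 50.2
```

```bash
python3 st.py
```

```text
t8.43 yaw1.4037 tilt [ 0.0024 -0.001 ] [ 0.5892 -0.19    0.0751] F [-0.04 -1.75  1.22] T [-0.267 -0.201  0.148] q6 -0.200 tau6 -0.373 v6 0.395 w 0.0221 f 50.2
T tool axis [-0.242 -0.23  -0.148]
```

drive_tool --plan '[[[0,0,0.05],[0,0,0],1]]'

```text
time_s: 8.55
ee_pos: [0.5892, -0.19, 0.0751]
orientation: [0.001, 0.78, 0.626, 0.001]
ft_force: [-1.2, -0.8, 1.7]
grip_width: 0.0223
finger_force: 50.3
```

```bash
python3 st.py
```

```text
t8.55 yaw1.3538 tilt [ 0.0023 -0.001 ] [ 0.5892 -0.19    0.0751] F [-1.2  -0.82  1.74] T [-0.189 -0.006  0.186] q6 -0.150 tau6 -0.359 v6 0.397 w 0.0223 f 50.3
T tool axis [-0.047 -0.183 -0.186]
```

drive_tool --plan '[[[0,0,0.05],[0,0,0],1]]'

```text
time_s: 8.68
ee_pos: [0.5891, -0.19, 0.0751]
orientation: [0.001, 0.795, 0.607, 0.001]
ft_force: [-1.4, -1.7, 1.4]
grip_width: 0.0223
finger_force: 50.3
```

```bash
python3 st.py
```

```text
t8.68 yaw1.3038 tilt [ 0.002 -0.001] [ 0.5891 -0.19    0.0751] F [-1.37 -1.67  1.36] T [-0.231 -0.004  0.104] q6 -0.100 tau6 -0.342 v6 0.398 w 0.0223 f 50.3
T tool axis [-0.065 -0.222 -0.104]
```

drive_tool --plan '[[[0,0,0.05],[0,0,0],1]]'

```text
time_s: 8.8
ee_pos: [0.589, -0.19, 0.075]
orientation: [0.001, 0.81, 0.587, 0.0]
ft_force: [-1.2, -0.6, 1.6]
grip_width: 0.0229
finger_force: 50.3
```

```bash
python3 st.py
```

```text
t8.80 yaw1.2538 tilt [ 0.0018 -0.001 ] [ 0.589 -0.19   0.075] F [-1.19 -0.62  1.62] T [-0.185  0.063  0.185] q6 -0.050 tau6 -0.327 v6 0.397 w 0.0229 f 50.3
T tool axis [ 0.002 -0.195 -0.186]
```

tau6 has been rising at 0.3 N m/rad since yaw ≈1.57, which matches the seat. The seat torque is now about 0.095, so I'll add 0.17 rad to bring it to about 0.145.

drive_tool --plan '[[[0,0,0.05],[0,0,0],1],[[0,0,0.1],[0,0,0],1]]'

```text
time_s: 9.05
ee_pos: [0.5889, -0.1899, 0.0751]
orientation: [0.001, 0.838, 0.545, 0.0]
ft_force: [-2.9, -0.9, 1.5]
grip_width: 0.0222
finger_force: 50.4
```

```bash
python3 st.py
```

```text
t9.05 yaw1.1539 tilt [ 0.0015 -0.0009] [ 0.5889 -0.1899  0.0751] F [-2.95 -0.88  1.53] T [-0.164  0.144  0.167] q6 0.050 tau6 -0.296 v6 0.397 w 0.0222 f 50.4
T tool axis [ 0.065 -0.208 -0.167]
```

drive_tool --plan '[[[0,0,0.05],[0,0,0],1]]'

```text
time_s: 9.18
ee_pos: [0.5889, -0.1899, 0.0751]
orientation: [0.001, 0.851, 0.524, 0.0]
ft_force: [-1.5, -1.1, 1.6]
grip_width: 0.0224
finger_force: 50.4
```

```bash
python3 st.py
```

```text
t9.18 yaw1.1040 tilt [ 0.0013 -0.0008] [ 0.5889 -0.1899  0.0751] F [-1.53 -1.07  1.56] T [-0.142  0.227  0.264] q6 0.100 tau6 -0.280 v6 0.395 w 0.0224 f 50.4
T tool axis [ 0.139 -0.229 -0.265]
```

drive_tool --plan '[[[0,0,0],[0,0,0],1],[[0,0,0],[0,0,0],1]]'

```text
time_s: 9.43
ee_pos: [0.5889, -0.1899, 0.075]
orientation: [0.001, 0.851, 0.525, 0.0]
ft_force: [-3.3, -0.4, 6.4]
grip_width: 0.0225
finger_force: 50.7
```

```bash
python3 st.py
```

```text
t9.43 yaw1.1049 tilt [ 0.0014 -0.0007] [ 0.5889 -0.1899  0.075 ] F [-3.29 -0.44  6.4 ] T [-0.105  0.38   0.047] q6 0.099 tau6 0.074 v6 -0.001 w 0.0225 f 50.7
T tool axis [ 0.292 -0.264 -0.047]
```

drive_tool --plan '[[[0,0,0],[0,0,0],0.55],[[0,0,0],[0,0,0],0.55],[[0,0,0],[0,0,0],0.55],[[0,0,0],[0,0,0],0.55]]'

```text
time_s: 9.93
ee_pos: [0.5885, -0.1897, 0.0731]
orientation: [-0.0, 0.852, 0.524, -0.0]
ft_force: [-0.9, -0.0, 0.7]
grip_width: 0.0385
finger_force: 0.0
```

```bash
python3 st.py
```

```text
t9.93 yaw1.1031 tilt [-0.0002  0.0002] [ 0.5885 -0.1897  0.0731] F [-0.91 -0.02  0.7 ] T [0.024 0.013 0.018] q6 0.101 tau6 -0.004 v6 0.001 w 0.0385 f 0.0
T tool axis [ 0.022  0.016 -0.018]
```

drive_tool --plan '[[[0,0,0],[0,0,-2],0.55],[[0,0,0],[0,0,-6],0.55],[[0,0,0],[0,0,-10],0.55],[[0,0,0],[5,-2.6,-12],0.55],[[0,0,0],[10,-5.1,-12],0.55]]'

```text
time_s: 10.55
ee_pos: [0.5892, -0.077, 0.1983]
orientation: [0.002, 0.852, 0.523, 0.003]
ft_force: [-0.2, 0.3, -0.2]
grip_width: 0.0385
finger_force: 0.0
```

drive_tool --plan '[[[0,0,0],[4.5,-2.3,0],0.55],[[0,0,0],[4.5,-2.3,0],0.55],[[0,0,0],[4.5,-2.3,0],0.55]]'

```text
time_s: 10.92
ee_pos: [0.5881, -0.0272, 0.1946]
orientation: [0.001, 0.852, 0.524, 0.0]
ft_force: [0.2, 0.2, 0.3]
grip_width: 0.0383
finger_force: 0.0
```

```bash
python3 st.py
python3 - <<'E'
from h import *
print(totool([.588,-.0265,.0725]))
c=ctrl.capture("wrist");cv2.imwrite("pics/w2.png",c["frame"][:,:,::-1])
for k,v in caps(c,(0,0,560,420)).items(): print(k,*v)
E
```

```text
t10.93 yaw1.1033 tilt [ 0.0015 -0.0007] [ 0.5881 -0.0272  0.1946] F [0.17 0.23 0.29] T [-0.046 -0.077  0.014] q6 0.364 tau6 0.016 v6 0.001 w 0.0383 f 0.0
T tool axis [-0.089 -0.006 -0.014]
[ 0.05833571 -0.06021642 12.21088789]
red [0.59711612 0.04476267 0.078     ] [235.84848485 119.24242424] 33
yellow [ 0.61952632 -0.01329996  0.078     ] [299.9245283  177.20754717] 53
green [ 0.58960013 -0.08061364  0.078     ] [301.90331492 265.25138122] 362
blue [ 0.58866853 -0.02581879  0.078     ] [270.53200883 209.09713024] 453
```

View pics/w2.png

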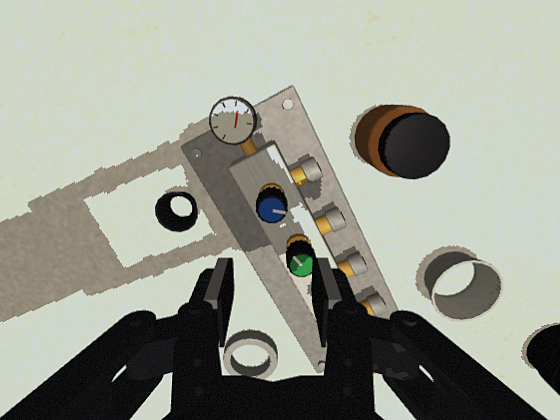

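The wrist view has blue at (271,209) and green at (302,265). The TCP is within 1 mm of the blue axis and the jar is well clear, so I'm descending and gripping.

drive_tool --plan '[[[0,0,0],[0.05,0,4],0.55],[[0,0,0],[0.05,0,8],0.55],[[0,0,0],[0.05,0,11],0.55],[[0,0,0],[0.05,0,12.2],0.55],[[0,0,0],[0.05,0,12.2],0.55]]'

```text
time_s: 11.6
ee_pos: [0.5879, -0.0274, 0.0711]
orientation: [-0.0, 0.852, 0.523, -0.0]
ft_force: [0.7, -0.2, -0.6]
grip_width: 0.0385
finger_force: 0.0
```

drive_tool --plan '[[[0,0,0],[0,0,0],0.55],[[0,0,0],[0,0,0],1],[[0,0,0],[0,0,0],1],[[0,0,0],[0,0,0],1],[[0,0,0],[0,0,0],1]]' --force 50

```text
time_s: 12.22
ee_pos: [0.5879, -0.0261, 0.0736]
orientation: [-0.0, 0.852, 0.524, 0.0]
ft_force: [-5.8, 2.4, 6.0]
grip_width: 0.0227
finger_force: 49.4
```

```bash
python3 st.py
```

```text
t12.22 yaw1.1032 tilt [0.0003 0.0003] [ 0.5879 -0.0261  0.0736] F [-5.78  2.36  5.99] T [0.238 1.035 0.014] q6 0.365 tau6 -0.015 v6 0.001 w 0.0227 f 49.4
T tool axis [ 1.031 -0.254 -0.014]
```

drive_tool --plan '[[[0,0,-0.1],[0,-0.15,0],1],[[0,0,-0.25],[0,-0.15,0],1],[[0,0,-0.4],[0,-0.15,0],1],[[0,0,-0.55],[0,-0.15,0],1],[[0,0,-0.7],[0,-0.15,0],1]]'

```text
time_s: 12.85
ee_pos: [0.5875, -0.026, 0.0736]
orientation: [0.001, 0.619, 0.786, 0.001]
ft_force: [-2.2, -2.1, 3.8]
grip_width: 0.0225
finger_force: 49.3
```

```bash
python3 st.py
```

```text
t12.85 yaw1.8076 tilt [ 0.0026 -0.0007] [ 0.5875 -0.026   0.0736] F [-2.16 -2.06  3.84] T [-0.119  0.428 -0.117] q6 -0.339 tau6 1.479 v6 -1.189 w 0.0225 f 49.3
T tool axis [ 0.444 -0.016  0.116]
```

drive_tool --plan '[[[0,0,-0.15],[0,0,0],1],[[0,0,-0.3],[0,0,0],1],[[0,0,-0.45],[0,0,0],1],[[0,0,-0.6],[0,0,0],1],[[0,0,-0.72],[0,0,0],1]]'

```text
time_s: 13.48
ee_pos: [0.5873, -0.0262, 0.0736]
orientation: [0.001, 0.303, 0.953, -0.0]
ft_force: [-2.7, -1.7, 5.1]
grip_width: 0.0224
finger_force: 49.4
```

drive_tool --plan '[[[0,0,-0.1],[0,0,0],1],[[0,0,-0.15],[0,0,0],1],[[0,0,-0.15],[0,0,0],1],[[0,0,-0.15],[0,0,0],1]]'

```text
time_s: 13.98
ee_pos: [0.5872, -0.0263, 0.0736]
orientation: [0.001, 0.233, 0.973, -0.0]
ft_force: [-3.0, -2.4, 6.3]
grip_width: 0.0224
finger_force: 49.5
```

```bash
python3 st.py
```

```text
t13.97 yaw2.6723 tilt [ 0.0019 -0.0012] [ 0.5872 -0.0263  0.0736] F [-3.04 -2.44  6.34] T [-0.346  0.582  0.078] q6 -1.204 tau6 0.094 v6 0.001 w 0.0224 f 49.5
T tool axis [ 0.571  0.362 -0.079]
```

drive_tool --plan '[[[0,0,0],[0,0,0],0.55],[[0,0,0],[0,0,0],0.55],[[0,0,0],[0,0,0],0.55],[[0,0,0],[0,0,0],0.55]]'

```text
time_s: 14.48
ee_pos: [0.5868, -0.0257, 0.0712]
orientation: [-0.0, 0.232, 0.973, 0.0]
ft_force: [-0.7, 0.4, -0.2]
grip_width: 0.0385
finger_force: 0.0
```

drive_tool --plan '[[[0,0,0],[0,0,-2],0.55],[[0,0,0],[0,0,-6],0.55],[[0,0,0],[0,0,-11],0.55],[[0,0,0],[0,0,-16],0.55],[[0,0,0],[0,0,-16],0.55]]'

```text
time_s: 15.1
ee_pos: [0.5885, -0.026, 0.2394]
orientation: [0.006, 0.232, 0.973, 0.001]
ft_force: [0.3, 0.3, -0.7]
grip_width: 0.0382
finger_force: 0.0
```

```bash
python3 st.py
python3 - <<'E'
from h import *
c=ctrl.capture("wrist");cv2.imwrite("pics/w3.png",c["frame"][:,:,::-1])
E
```

```text
t15.10 yaw2.6728 tilt [ 0.0119 -0.0012] [ 0.5885 -0.026   0.2394] F [ 0.33  0.3  -0.66] T [-0.034 -0.042 -0.002] q6 -1.204 tau6 -0.000 v6 -0.001 w 0.0382 f 0.0
T tool axis [ 0.012 -0.053  0.001]
```

View pics/w3.png

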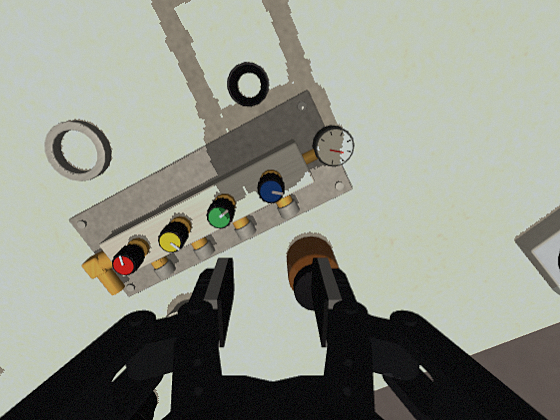

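The last wrist view has the blue index line (270,190) in the same image direction as before, while the camera has turned 1.57 rad. So the blue knob turned a quarter. The red index (123,265) fits about 2.6 rad clockwise, and the green and yellow knobs and the loose items haven't moved.

```bash
python3 -c "
from bench import ctrl; print(ctrl.job_done())"
```

```text
the job is handed in; nothing more can be done
None
```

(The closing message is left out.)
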